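# Load a framed glass plate under the microscope's stage clips

### The arm

A 7-joint arm with a two-finger parallel gripper is mounted at the origin on the work surface. World frame = base frame: x ahead of the robot, y to its left, z up, the work surface at z = 0. Lengths are in m, angles in rad, forces in N, time in s.
With the tool pointing down it reaches from about 0.425 to 0.925 m from the base axis. Payload 6.8 kg.
Tool frame: the origin (TCP) lies midway between the tips of the shut fingers; the grasp point (between the pads) lies 19 mm behind it; z points along the fingers, y is the direction in which the jaws open and shut (so a half turn about z gives the same grasp; the last joint's range is limited). The gripper opens to 85 mm and grips with 20 to 120 N. Pads are 22 mm wide; open, the fingers measure 114 mm over their backs; the gripper's body (76 mm by 85 mm) begins 54 mm behind the grasp point. The pads swing forward as they close: fully open they stand 13 mm farther back than shut.
Start: joints at [-1.217, 0.477, 0.022, 1.555, -0.011, 1.109, -0.083], TCP at [0.301, 0.604, 0.231] pointing down, gripper open.
Joint ranges: [-2.96, 2.96], [-0.34, 2.1], [-1.41, 1.46], [0.24, 2.44], [-1.37, 4.51], [0.17, 1.92], [-2.96, 2.96]. Speed limits (rad/s): [2.39, 2.39, 3.14, 3.14, 3.14, 3.14, 3.14].

### API

Orientations are given as a unit quaternion [w, x, y, z].
In Python, from station import readout, eyes, ticket gives the robot as it stands. The module is installed in compiled form; this text tells all that it offers.
- The arm moves only by the shell command python3 -m crank 'ROWS' [FORCE]. ROWS is JSON, a list of rows, each an object of numbers: "jaw": the opening in per cent of the stroke, from 0 (shut) to 100 (fully open); "x", "y", "z": the shift along the tool's x, y, z in mm; "ax", "ay", "az": the turn, a rotation vector about the tool's x, y, z in degrees. In form: [{"jaw": .., "x": .., "y": .., "z": .., "ax": .., "ay": .., "az": ..}, ...]. A call has 1 to 12 rows; each row shifts and turns the commanded pose from where the row before left it, along the tool's axes as they then stand; what a row does not reach is not made up. A row lasts 1/8 s, in which the tool goes at most 62.5 mm and 10.7 degrees, less where a joint would pass 70% of its speed; a pose out of reach is approached as far as the arm can. A call with a gripper value outside its range is refused whole. The fingers move at their own pace and stop on an object; FORCE is the grip in N (left out, the last holds). Time passes only in rows, so rows that do not move let the fingers close. It gives the time, the measured TCP pose, the force and the opening at its end, in the units of the state.
- readout.get_obs(): the state, without advancing time (a new reading comes with each control period).
- eyes.read_camera(name): name is "side" or "top" or "wrist"; returns (picture, depth): 384x512x3 uint8, red, green, blue; 384x512 float32, m along the optical axis (not along the pixel's ray), 0 where there is no reading.
- eyes.calibration(name): a dict with "fx", "fy", "cx", "cy" (pixels), "R" (3x3) and "t" (3): a world point X has camera coordinates R X + t. Camera axes: x right, y down, z forward; pixel columns grow to the right and rows downward; lengths in m; the calibration is good to about 2 mm. A picture is of the moment at which its call begins: read the wrist's pose just before it. calibration takes no time and is no camera call; for the wrist camera it gives the pose at the moment of the call.
- ticket.hand_in(): hands the job in, once; it reports no verdict.
The state is a dict: "t": time; "q": joint angles; "joint_vel": joint speeds; "joint_torque": joint torques, N m; "eef_pos": TCP position; "tool_rot": TCP orientation; "contact_force": force on the tool from outside, world axes, zero at the start; "torque": the same for the moment, N m; "gripper_width": opening from 0.0 (shut) to 1.0 (fully open).
Only numpy, scipy, OpenCV 4.12 (cv2) and the standard library are available. Lean on these libraries where they do the work, as an engineer would, in place of code of your own. Each camera call takes 0.05 s, during which the arm holds its last target. There are 200 camera calls.

### The job

Take the framed glass plate off the draining rack and load it onto the microscope's stage from the robot's side: slide it in flat and square, without bearing down hard on it, so that its end bar lifts both sprung clips itself and they snap down behind the bar onto the glass. Then press it firmly but gently up against the back stop, without ramming the stop or bending the clips up, and leave it lying there, with everything else undisturbed.

Things in the scene. Friction and masses are not known exactly. Their poses are not given: they have to be found in the camera images.
- plate_mid (a point): Centre, half-way up, of the framed glass plate: 140 x 56 x 7 mm, 0.11 kg, lying flat on the rack beside a solid grey panel of the same size. x along its length (either end may lead), z up. Frame 7 mm thick: end bars 10 mm wide, side rails 5 mm. The 3 mm clear pane is flush with the underside, its top 4 mm below the frame's; opening 120 x 46 mm.
- rack: Steel draining rack, fixed. Origin on the bench under its centre. Two bars along its y axis at x = -30 and +30 mm, 8 mm wide, tops 34 mm above the bench, over a drip tray 130 x 190 x 12 mm. The plate and the panel lie across the bars, one near y = -56, one near y = +56 mm, their ends sticking out 40 mm.
- panel: Solid grey plastic panel, 140 x 56 x 7 mm, without window, on the rack's other place; not to be disturbed. Origin at the centre of its underside.
- scope: Stereo microscope, fixed. Origin on the bench below the point midway between its clips' nibs; x from the stage's front edge to the pillar: the plate enters along +x at y = 0. Flat stage 32 mm high, x -62 to 180, y -100 to 100 mm. A plate fully home overhangs the front edge by 44 to 54 mm and can be held there. Pillar at x = 148; head swung aside, round x = 196, y = -105 mm, underside 152 mm high.
- clip_l (a joint): Left (+y) sprung stage clip: steel strip from a post at scope x = 70, y = 34 mm towards -x to its nib, then a toe turned up. Value: angle in rad, 0 at rest (nib 0.5 mm off the stage), grows as it lifts, 70 mm of nib height per rad: about 0.09 on the plate's end bar, 0.036 on the glass. Presses 1.2 N at rest, 3 N on the bar; pushing the bar under both clips takes 4 to 10 N.
- clip_r (a joint): Right (-y) clip, mirror image of the left: post at scope x = 70, y = -34 mm. Each clip snaps down onto the glass, with a little jerk forward, once the end bar is wholly past its nib: the plate's leading edge is then beyond about scope x = 12 mm. Pressing the plate's held end down levers its nose up against the clips over the stage's front edge and makes it drag.
- stop: Back stop clamped on the stage, rigid: an aluminium lip 50 mm wide, 9 mm high, square to the scope's x. Origin at the foot of the middle of its face towards the robot; axes as the scope's. Set anywhere from scope x = 24 to 34 mm. The plate is home when its leading edge bears on this face: a few newtons above the sliding drag (about 2 to 5 N); it must not take over 20 N.
- tape: Roll of blue tape lying flat, 70 mm across, 24 mm high; bystander. Origin at the centre of its underside.
- jar: Small jar, 38 mm across, 62 mm high, standing between rack and microscope; bystander. Origin at the centre of its underside.
- meter: Hand multimeter, 170 x 82 x 40 mm, lying on the left of the bench; bystander.
- driver: Screwdriver lying on the right of the bench; bystander.
- mug: White mug, 80 mm across, 90 mm high, on the left of the bench; bystander.
- sample: White sample bottle, 60 mm across, 150 mm high, on the right of the bench; bystander.
- clip_l_nib (a point): Underside of the left clip's rounded nib, 8 mm wide: scope x = 0, y = 15 mm, 0.5 mm above the stage at rest. From here the toe turns up towards the robot at about 29 degrees, to scope x = -20 mm, 11 mm above the stage.
- clip_r_nib (a point): Underside of the right clip's nib: scope x = 0, y = -15 mm; its toe is like the left one's. With a plate lying flat, clips and stage together bear on it with some 16 N (all contacts added up) while the bar is under the nibs; over 32 N is rough handling.
There are look-alikes about, which are no part of the job. Leave any brown look-alike of the part that bears plate_mid alone.

How it is judged:
By the outcome, as a careful person would: the job done as asked, in the order asked, and still so for the second after the job is handed in, with the robot touching nothing.
It also fails if it takes over 58 s, if anything falls off the work surface, if the arm or the gripper's body presses on something with over 40 N, if the wrist force passes 120 N, or if a joint passes its speed limit or range.

## Working session

There is one attempt and no reset: what is moved stays moved. The work goes in short steps, Python scripts to look and compute and a shell command to move; the robot and the scene stay as the last step left them, time stands still between calls to the robot, and variables do not carry over. Pictures are saved under pics/ and viewed, about 8 in all and at most 12, crops included, and the job is handed in when it is done.

```bash
mkdir -p pics; cat > h.py <<'E'
import numpy as np, cv2
from station import readout, eyes, ticket
def grab(n):
    c=eyes.calibration(n); p,d=eyes.read_camera(n)
    np.savez(f'{n}.npz',p=p,d=d,**{k:np.array(v) for k,v in c.items()}); return load(n)
def load(n):
    z=np.load(f'{n}.npz'); return z
def world(z):
    d=z['d']; v,u=np.mgrid[:d.shape[0],:d.shape[1]]
    X=np.stack([(u-z['cx'])/z['fx']*d,(v-z['cy'])/z['fy']*d,d],-1)
    return (X-z['t'])@z['R']   # R^T (X-t)
def px(z,P):
    c=z['R']@np.array(P)+z['t']; return c[0]/c[2]*z['fx']+z['cx'],c[1]/c[2]*z['fy']+z['cy']
def save(img,n): cv2.imwrite(f'pics/{n}.png',img[...,::-1])
E
python3 - <<'E'
from h import *
o=readout.get_obs(); print({k:np.round(v,3) for k,v in o.items()})
a=grab('top');b=grab('side')
save(cv2.resize(a['p'],(800,600)),'top0');save(cv2.resize(b['p'],(800,600)),'side0')
for z in(a,b):
  print(-z['R'].T@z['t'],z['fx'],z['R'].round(2).tolist())
E
```

```text
{'t': np.float64(0.0), 'q': array([-1.217,  0.478,  0.022,  1.556, -0.012,  1.109, -0.083]), 'joint_vel': array([-0.001, -0.001, -0.002, -0.   ,  0.   , -0.   , -0.001]), 'joint_torque': array([-1.0000e-03, -5.9645e+01,  1.6080e+00, -2.8120e+01,  1.3000e-02,
        9.0000e-03, -0.0000e+00]), 'eef_pos': array([0.301, 0.604, 0.23 ]), 'tool_rot': array([-0.   ,  0.229,  0.973, -0.001]), 'contact_force': array([0.45 , 0.055, 0.044]), 'torque': array([-0.001, -0.023, -0.006]), 'gripper_width': np.float64(0.999)}
[0.41464361 0.00825106 1.40877342] 482.86198303538526 [[-0.0, -1.0, 0.02], [-0.99, -0.0, -0.12], [0.12, -0.02, -0.99]]
[ 0.02819975 -0.91781296  0.83667439] 462.9456284286408 [[0.87, -0.5, 0.01], [-0.29, -0.51, -0.81], [0.41, 0.7, -0.59]]
```

View pics/top0.png

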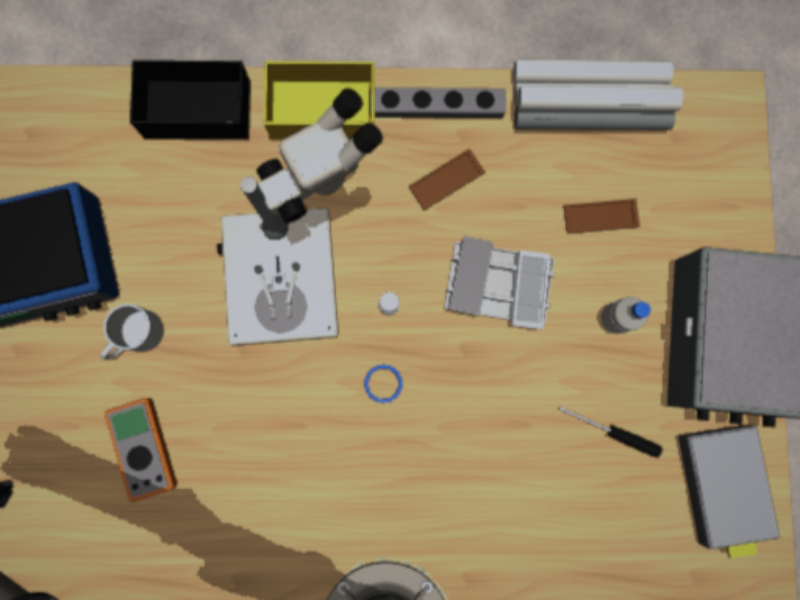

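View pics/side0.png

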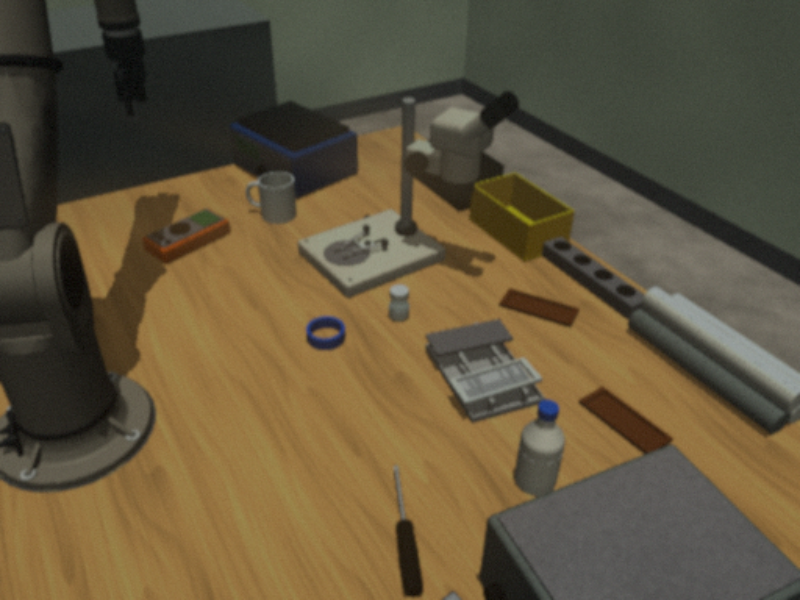

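Candidates in top0: framed plate with light window (532,288), solid grey panel (468,276), brown look-alikes (447,179) and (601,215). I choose (532,288), the light-framed one on the rack. Jar is at (389,303), tape at (383,384), stage at (280,278) with its nibs near (282,317).

```bash
python3 - <<'E'
from h import *
z=load('top');W=world(z);s=.64
for n,(u,v) in dict(plate=(532,288),panel=(468,276),jar=(389,303),tape=(383,368),nib_l=(274,315),nib_r=(290,315),stop=(278,265),pillar=(250,185),stageFL=(231,343),stageFR=(336,336),stageBL=(222,217),stageBR=(327,210),bench=(430,450)).items():
    print(n,W[int(v*s),int(u*s)].round(3))
# rects by height
import itertools
H=W[...,2]
for n,(u0,v0,u1,v1),lo,hi in (('plate',(508,240,560,335),.031,.06),('panel',(445,230,497,325),.033,.06),('stage',(210,195,345,350),.025,.037)):
    m=np.zeros(H.shape,bool);m[int(v0*s):int(v1*s),int(u0*s):int(u1*s)]=1
    P=W[m&(H>lo)&(H<hi)]; r=cv2.minAreaRect((P[:,:2]*1000).astype(np.float32)); print(n,np.round(r[0],1),np.round(r[1],1),round(r[2],1),len(P),np.median(P[:,2]))
c=z['p'][145:215,270:360];save(cv2.resize(c,None,fx=6,fy=6,interpolation=cv2.INTER_CUBIC),'crop0')
E
```

```text
plate [ 0.609 -0.271  0.039]
panel [ 0.631 -0.152  0.048]
jar [ 0.58  -0.006  0.064]
tape [0.464 0.002 0.021]
nib_l [0.559 0.2   0.046]
nib_r [0.559 0.172 0.042]
stop [0.653 0.198 0.033]
pillar [0.721 0.198 0.324]
stageFL [0.509 0.279 0.036]
stageFR [0.521 0.088 0.02 ]
stageBL [0.75  0.306 0.005]
stageBR [0.755 0.106 0.036]
bench [ 0.312 -0.084  0.001]
plate [ 605.2 -267.2] [ 85.7 140.7] 83.8 1014 0.04012580481319189
panel [ 629.5 -166.8] [ 88.8 141.4] 80.7 990 0.042884963816166626
stage [631.7 199. ] [242.3 210.4] 4.7 4435 0.033346297335873194
```

View pics/crop0.png

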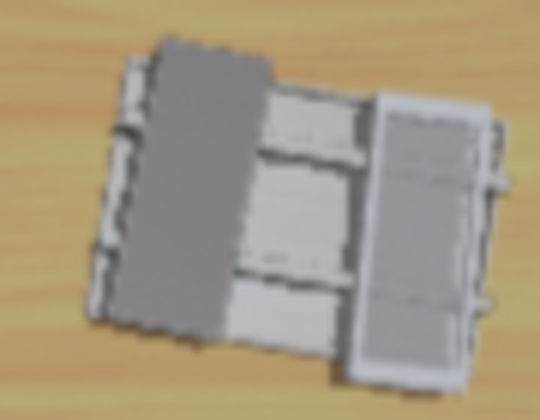

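The crop confirms it: framed plate on the right (centre ~(420,240) in the crop), solid panel at left. I'll go to the scope first with the wrist camera.

```bash
python3 - <<'E'
from h import *
from scipy.spatial.transform import Rotation as Ro
o=readout.get_obs();c=eyes.calibration('wrist')
q=o['tool_rot'];T=Ro.from_quat([q[1],q[2],q[3],q[0]]).as_matrix()
R=np.array(c['R']);t=np.array(c['t']);print('cam in tool',T.T@(-R.T@t-o['eef_pos']),'cam axes in tool\n',(T.T@R.T).round(3),c['fx'],c['fy'],c['cx'],c['cy'])
E
python3 -m crank '[{"x":-42.3,"y":-30.3},{"x":-42.3,"y":-30.3},{"x":-42.3,"y":-30.3},{"x":-42.3,"y":-30.3},{"x":-42.3,"y":-30.3},{"x":-42.3,"y":-30.3},{"x":-42.3,"y":-30.3},{"x":-42.3,"y":-30.3},{"x":-42.3,"y":-30.3},{"az":-10.2},{"az":-10.2},{"az":-10.2}]'
```

```text
cam in tool [ 0.06686044 -0.0003798  -0.14279399] cam axes in tool
 [[-0.    -0.965 -0.262]
 [ 1.    -0.    -0.   ]
 [-0.    -0.262  0.965]] 312.55060130225274 312.55060130225274 253.36286800151498 184.35694728906768schema error: expected keys jaw, x, y, z, ax, ay, az
```

```bash
python3 -m crank '[{"jaw":100,"x":-42.3,"y":-30.3,"z":0,"ax":0,"ay":0,"az":0},{"jaw":100,"x":-42.3,"y":-30.3,"z":0,"ax":0,"ay":0,"az":0},{"jaw":100,"x":-42.3,"y":-30.3,"z":0,"ax":0,"ay":0,"az":0},{"jaw":100,"x":-42.3,"y":-30.3,"z":0,"ax":0,"ay":0,"az":0},{"jaw":100,"x":-42.3,"y":-30.3,"z":0,"ax":0,"ay":0,"az":0},{"jaw":100,"x":-42.3,"y":-30.3,"z":0,"ax":0,"ay":0,"az":0},{"jaw":100,"x":-42.3,"y":-30.3,"z":0,"ax":0,"ay":0,"az":0},{"jaw":100,"x":-42.3,"y":-30.3,"z":0,"ax":0,"ay":0,"az":0},{"jaw":100,"x":-42.3,"y":-30.3,"z":0,"ax":0,"ay":0,"az":0},{"jaw":100,"x":0,"y":0,"z":20,"ax":0,"ay":0,"az":-10.2},{"jaw":100,"x":0,"y":0,"z":20,"ax":0,"ay":0,"az":-10.2},{"jaw":100,"x":0,"y":0,"z":20,"ax":0,"ay":0,"az":-10.2}]'
```

```text
t: 1.6
eef_pos: [0.5198, 0.1903, 0.1704]
tool_rot: [-0.0, -0.039, 0.999, -0.0]
contact_force: [-0.2, 0.3, 1.0]
gripper_width: 0.999
```

```bash
python3 -m crank '[{"jaw":100,"x":0,"y":0,"z":0,"ax":0,"ay":0,"az":0}]' >/dev/null; python3 - <<'E'
from h import *
a=grab('wrist');print(readout.get_obs()['eef_pos'])
save(cv2.resize(a['p'],(800,600),interpolation=cv2.INTER_CUBIC),'w1')
E
```

```text
[0.51961196 0.1902234  0.17088176]
```

View pics/w1.png

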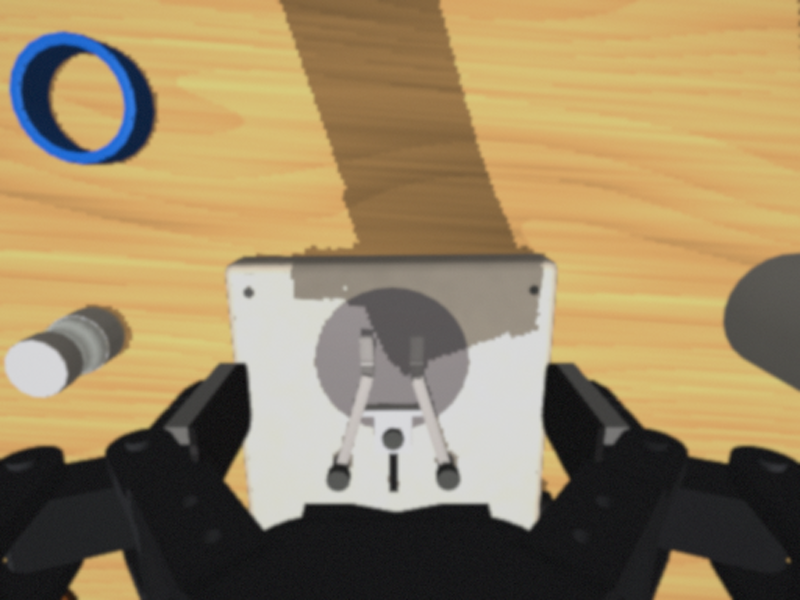

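w1 shows the stage front edge at (230,266)–(553,260), nibs near (366,370) and (416,370), posts (338,475)/(448,475), stop face line (365,406)–(420,404).

```bash
cat >> h.py <<'E'
def ray(z,u,v,h):  # world point of pixel at height h
    R=z['R'];C=-R.T@z['t'];d=R.T@np.array([(u-z['cx'])/z['fx'],(v-z['cy'])/z['fy'],1.]);return C+d*(h-C[2])/d[2]
E
python3 - <<'E'
from h import *
z=load('wrist');W=world(z);k=1.5625
m=lambda u,v,h:(1000*ray(z,(u+.5)/k-.5,(v+.5)/k-.5,h)).round(1)
for n,a in dict(cFR=(230,266,.032),cFL=(553,260,.032),scR=(248,292,.032),scL=(534,290,.032),postR=(338,470,.045),postL=(448,470,.045),nibR=(366,370,.034),nibL=(416,370,.034),stR=(365,406,.041),stL=(420,404,.041),circ=(392,355,.032)).items(): print(n,m(*a),W[int(a[1]/k),int(a[0]/k)].round(4)*1000)
# edges: stage mask by height
H=W[...,2];M=(H>.027)&(H<.037)
fr=[]
for u in range(155,346,3):
    v=np.argmax(M[150:200,u])+150; fr.append(ray(z,u,v-.5,.032)[:2])
fr=np.array(fr)
for i in range(3):
    p=np.polyfit(fr[:,1],fr[:,0],1);r=fr[:,0]-np.polyval(p,fr[:,1]);print('front slope deg',-np.degrees(np.arctan(p[0])),'x at y=.19',np.polyval(p,.19),r.std(),len(fr));fr=fr[abs(r)<2*r.std()+1e-4]
L=[];Rr=[]
for v in range(180,228,2):
    us=np.flatnonzero(M[v,130:370])+130
    L.append(ray(z,us[0]-.5,v,.032)[:2]);Rr.append(ray(z,us[-1]+.5,v,.032)[:2])
for E in (np.array(L),np.array(Rr)):
    p=np.polyfit(E[:,0],E[:,1],1);print('side yaw',np.degrees(np.arctan(p[0])),np.polyval(p,.56),(E[:,1]-np.polyval(p,E[:,0])).std())
S=W[M&(np.arange(384)[:,None]<230)];print('stage z',np.median(S[:,2]))
c=z['p'][195:275,195:310];save(cv2.resize(c,None,fx=6,fy=6,interpolation=cv2.INTER_CUBIC),'w1c')
E
```

```text
cFR [520.8  91.9  32. ] [521.1  91.3  30.2]
cFL [503.8 280.7  32. ] [509.6 291.1  -0.7]
scR [535.9 102.3  32. ] [535.6 101.5  30.9]
scL [522.7 272.2  32. ] [521.9 271.1  33.8]
postR [644.8 161.8  45. ] [639.6 162.2  51.4]
postL [639.9 231.   45. ] [633.6 229.   53. ]
nibR [580.4 175.3  34. ] [577.3 175.4  39.4]
nibL [578.2 206.2  34. ] [575.2 205.7  39.3]
stR [601.2 176.3  41. ] [598.8 175.9  44.3]
stL [597.5 209.9  41. ] [594.7 208.9  45.5]
circ [570.1 190.7  32. ] [570.1 190.   32.1]
front slope deg 4.733116322484009 x at y=.19 0.5111403940280254 0.00046579989921245713 64
front slope deg 4.733116322484009 x at y=.19 0.5111403940280254 0.00046579989921245713 64
front slope deg 4.733116322484009 x at y=.19 0.5111403940280254 0.00046579989921245713 64
side yaw 4.7247396146919 0.09157882651531207 0.0002733825701984203
side yaw 4.697262970718505 0.2880609498288184 0.0002601977052943312
stage z 0.03213615113714469
```

View pics/w1c.png

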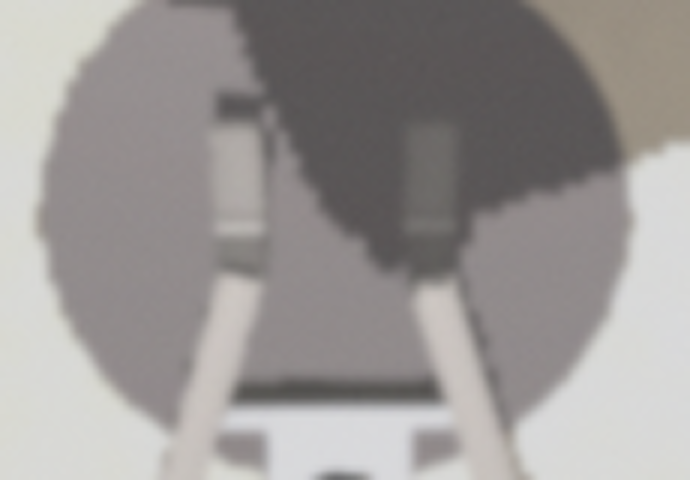

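Scope: yaw 4.72°, origin ≈ (573.3,190.9) mm; the nibs (mean y 190.75) and posts (mean 642.4,196.4 vs predicted 643.1,196.7) agree. Crop: nib folds at y≈222, stop top edge at y≈405. Now the plate.

```bash
python3 -m crank '[{"jaw":100,"x":1,"y":-51,"z":0,"ax":0,"ay":0,"az":0},{"jaw":100,"x":1,"y":-51,"z":0,"ax":0,"ay":0,"az":0},{"jaw":100,"x":1,"y":-51,"z":0,"ax":0,"ay":0,"az":0},{"jaw":100,"x":1,"y":-51,"z":0,"ax":0,"ay":0,"az":0},{"jaw":100,"x":1,"y":-51,"z":0,"ax":0,"ay":0,"az":0},{"jaw":100,"x":1,"y":-51,"z":0,"ax":0,"ay":0,"az":0},{"jaw":100,"x":1,"y":-51,"z":0,"ax":0,"ay":0,"az":0},{"jaw":100,"x":1,"y":-51,"z":0,"ax":0,"ay":0,"az":0},{"jaw":100,"x":1,"y":-51,"z":0,"ax":0,"ay":0,"az":0},{"jaw":100,"x":0,"y":0,"z":0,"ax":0,"ay":0,"az":10.5},{"jaw":100,"x":0,"y":0,"z":0,"ax":0,"ay":0,"az":0},{"jaw":100,"x":0,"y":0,"z":0,"ax":0,"ay":0,"az":0}]' ; python3 - <<'E'
from h import *
z=grab('wrist');print(readout.get_obs()['eef_pos'])
save(cv2.resize(z['p'],(800,600),interpolation=cv2.INTER_CUBIC),'w2')
E
```

```text
t: 3.28
eef_pos: [0.5448, -0.2668, 0.1718]
tool_rot: [0.0, 0.054, 0.999, 0.0]
contact_force: [-0.1, 0.0, 0.4]
gripper_width: 1.0
[ 0.5447818  -0.2667185   0.17169799]
```

View pics/w2.png

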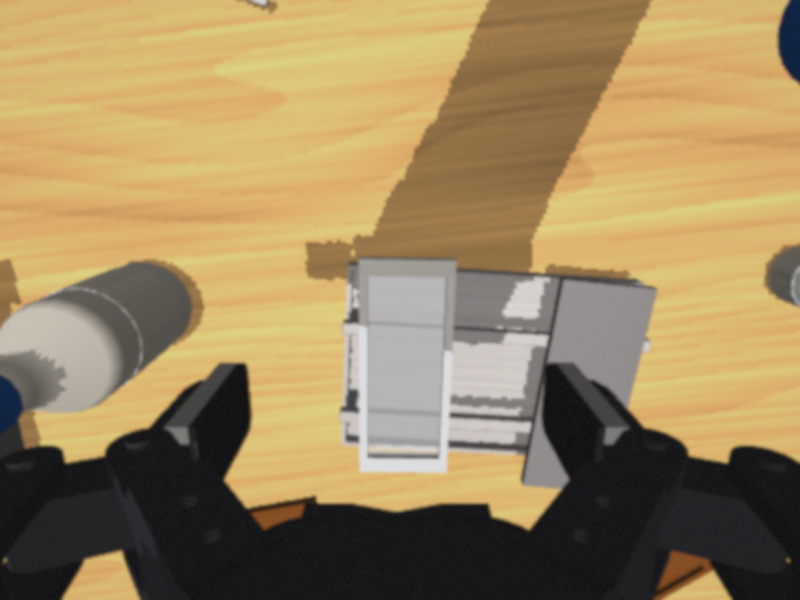

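w2 shows the framed plate, corners near (358,259),(456,260), far (359,473),(447,472); panel right of it, solid.

```bash
python3 - <<'E'
from h import *
z=load('wrist');W=world(z);k=1.5625
# refine corners: line-fit edges on upsampled mask using height
H=W[...,2];M=(H>.033)&(H<.05)
P=[ray(z,(u+.5)/k-.5,(v+.5)/k-.5,.041)*1000 for u,v in ((358,259),(456,260),(359,473),(447,472))]
for p in P: print(p.round(1))
a,b,c,d=[p[:2] for p in P]
print('len',np.linalg.norm(c-a),np.linalg.norm(d-b),'wid',np.linalg.norm(a-b),np.linalg.norm(c-d))
f=lambda w:np.degrees(np.arctan2(w[1],w[0]));print('yaw',f(c-a),f(d-b),f(b-a)-90,f(d-c)-90,'mid',(a+b+c+d)/4)
g=cv2.cvtColor(z['p'],cv2.COLOR_RGB2GRAY).astype(float)
# side edges sub-pixel: strongest gradient near the edges
for nm,u0,u1 in (('L',(359/k),(359/k)),('R',456/k,447/k)):
    E=[]
    for v in range(172,298,4):
        t=(v-166)/(302-166);u=u0+(u1-u0)*t;r=np.arange(int(u)-5,int(u)+6);gg=np.abs(np.gradient(g[v,r]));i=np.argmax(gg);E.append(ray(z,r[i],v,.041)[:2]*1000)
    E=np.array(E)
    for _ in range(4):
        p=np.polyfit(E[:,0],E[:,1],1);r=E[:,1]-np.polyval(p,E[:,0]);E=E[abs(r)<1.5*r.std()+.1]
    print(nm,np.degrees(np.arctan(p[0])),np.polyval(p,555),np.polyval(p,605),len(E),r.std())
print('frame z',[W[int(v/k),int(u/k),2].round(4) for u,v in ((400,265),(363,400),(447,400),(405,464))])
E
```

```text
[ 532.6 -287.5   41. ]
[ 539.2 -231.9   41. ]
[ 672.7 -304.9   41. ]
[ 678.1 -248.2   41. ]
len 141.2105530499507 139.89147142694182 wid 55.99544848064152 56.92796849321218
yaw -7.077766566091093 -6.704972836135913 -6.770079947599939 -5.444315846461095 mid [ 605.63061205 -268.08875187]
L -6.369930178120588 -292.99704914841885 -298.5788782904489 26 2.1735357914049556
R -10.051345051536321 -233.23486931930853 -242.09742578260352 17 0.8625220271576001
frame z [np.float64(0.0409), np.float64(0.0413), np.float64(0.0405), np.float64(0.0417)]
```

```bash
python3 -m crank '[{"jaw":100,"x":-4.3,"y":2.8,"z":36,"ax":0,"ay":0,"az":0.5},{"jaw":100,"x":-4.3,"y":2.9,"z":36,"ax":0,"ay":0,"az":0},{"jaw":100,"x":0,"y":0,"z":36,"ax":0,"ay":0,"az":0},{"jaw":100,"x":0,"y":0,"z":0,"ax":0,"ay":0,"az":0},{"jaw":100,"x":0,"y":0,"z":0,"ax":0,"ay":0,"az":0}]' 40; python3 - <<'E'
from h import *
z=grab('wrist');o=readout.get_obs();print(o['eef_pos'],o['tool_rot'])
save(z['p'],'w3')
E
```

```text
t: 3.95
eef_pos: [0.5543, -0.2633, 0.0646]
tool_rot: [0.001, 0.059, 0.998, -0.0]
contact_force: [-0.0, 0.6, -0.1]
gripper_width: 0.999
[ 0.55459496 -0.26358895  0.06509459] [ 1.29629872e-03  5.95416493e-02  9.98224920e-01 -3.47681949e-04]
```

View pics/w3.png

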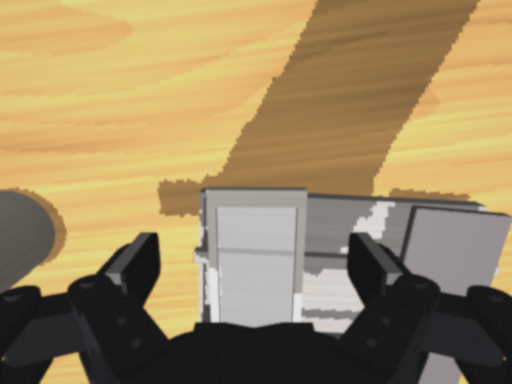

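w3: plate centred between the fingers (edges u=204/306, fingers 160/350), square. Descend and close.

```bash
python3 -m crank '[{"jaw":100,"x":0,"y":0.7,"z":17,"ax":0,"ay":0,"az":0},{"jaw":100,"x":0,"y":0,"z":17,"ax":0,"ay":0,"az":0},{"jaw":100,"x":0,"y":0,"z":14.5,"ax":0,"ay":0,"az":0},{"jaw":100,"x":0,"y":0,"z":0,"ax":0,"ay":0,"az":0}]' 40; python3 -m crank '[{"jaw":50,"x":0,"y":0,"z":0,"ax":0,"ay":0,"az":0},{"jaw":50,"x":0,"y":0,"z":0,"ax":0,"ay":0,"az":0},{"jaw":50,"x":0,"y":0,"z":0,"ax":0,"ay":0,"az":0},{"jaw":50,"x":0,"y":0,"z":0,"ax":0,"ay":0,"az":0},{"jaw":50,"x":0,"y":0,"z":0,"ax":0,"ay":0,"az":0}]' 40
```

```text
t: 4.5
eef_pos: [0.5522, -0.2621, 0.013]
tool_rot: [-0.002, 0.06, 0.998, 0.0]
contact_force: [0.2, 0.7, 0.2]
gripper_width: 1.004
t: 5.12
eef_pos: [0.5539, -0.2628, 0.0153]
tool_rot: [0.001, 0.06, 0.998, -0.0]
contact_force: [0.3, 0.6, 5.2]
gripper_width: 0.649
```

```bash
python3 -m crank '[{"jaw":50,"x":0,"y":0,"z":0,"ax":0,"ay":0,"az":0},{"jaw":50,"x":0,"y":0,"z":-5,"ax":0,"ay":0,"az":0},{"jaw":50,"x":0,"y":0,"z":-15,"ax":0,"ay":0,"az":0},{"jaw":50,"x":0,"y":0,"z":-20,"ax":0,"ay":0,"az":0},{"jaw":50,"x":0,"y":0,"z":-20,"ax":0,"ay":0,"az":0},{"jaw":50,"x":0,"y":0,"z":-20,"ax":0,"ay":0,"az":0},{"jaw":50,"x":0,"y":0,"z":-20,"ax":0,"ay":0,"az":0},{"jaw":50,"x":0,"y":0,"z":0,"ax":0,"ay":0,"az":0},{"jaw":50,"x":0,"y":0,"z":0,"ax":0,"ay":0,"az":0}]' 60; python3 - <<'E'
from h import *
z=grab('wrist');o=readout.get_obs();print(o['eef_pos'],o['tool_rot'],o['contact_force'],o['torque'])
save(cv2.resize(z['p'],(800,600),interpolation=cv2.INTER_CUBIC),'w4')
W=world(z);np.set_printoptions(suppress=True)
for u in (210,255,300): print(W[185:260:8,u].round(4).tolist())
E
```

```text
t: 6.25
eef_pos: [0.5531, -0.2623, 0.1144]
tool_rot: [-0.0, 0.06, 0.998, 0.0]
contact_force: [0.2, 0.6, -1.2]
gripper_width: 0.64
[ 0.55292767 -0.26215463  0.11399604] [-7.21823064e-04  5.97583347e-02  9.98212579e-01  2.60207288e-04] [-0.09672965 -0.51263117 -1.26593455] [ 0.01875851  0.0412291  -0.03027151]
[[0.5489, -0.2973, 0.0124], [0.5557, -0.2984, 0.012], [0.5624, -0.2995, 0.0122], [0.5694, -0.3006, 0.012], [0.5765, -0.3018, 0.0117], [0.5335, -0.2779, 0.1388], [0.5362, -0.2781, 0.1405], [0.54, -0.2787, 0.14], [0.5457, -0.2803, 0.1354], [0.55, -0.281, 0.1344]]
[[0.5558, -0.2613, 0.003], [0.5627, -0.2621, 0.0034], [0.5702, -0.263, 0.002], [0.5776, -0.2639, 0.0015], [0.5845, -0.2647, 0.0028], [0.5354, -0.2597, 0.1396], [0.5391, -0.2601, 0.1389], [0.5423, -0.2605, 0.1396], [0.548, -0.2611, 0.1354], [0.5514, -0.2615, 0.1362]]
[[0.5606, -0.2235, 0.0021], [0.5672, -0.2243, 0.0037], [0.5742, -0.2249, 0.0039], [0.5817, -0.2254, 0.0031], [0.5894, -0.2259, 0.0022], [0.5373, -0.2417, 0.1402], [0.5407, -0.242, 0.1403], [0.5446, -0.2422, 0.1396], [0.5501, -0.2421, 0.1359], [0.5541, -0.2423, 0.1354]]
```

View pics/w4.png

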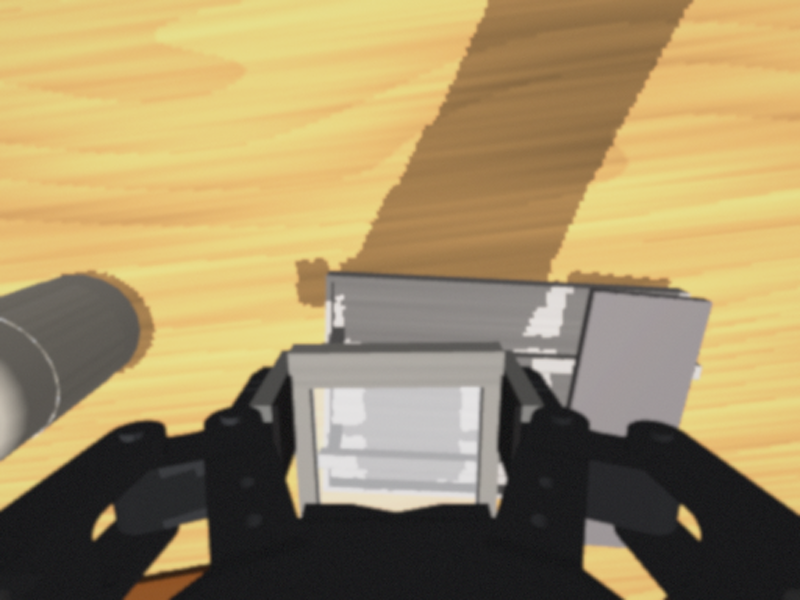

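w4: plate held, near bar top edge (290,350)–(503,345), rails seen at u≈300/490. Measuring its yaw and position in the tool frame.

```bash
cat >> h.py <<'E'
def inhand(z,h):
    """near-bar edges: trailing top edge & window edge, in tool frame-ish world"""
    from station import readout
    g=cv2.GaussianBlur(cv2.cvtColor(z['p'],cv2.COLOR_RGB2GRAY),(3,3),0).astype(float)
    W=world(z)[...,2]
    out=[]
    for u in range(200,308,3):
        col=W[205:255,u]; i=np.flatnonzero(col>h-.008)
        if len(i)==0: continue
        v=205+i[0]; out.append(ray(z,u,v-.5,h)[:2]*1000)
    E=np.array(out)
    for _ in range(3):
        p=np.polyfit(E[:,1],E[:,0],1);r=E[:,0]-np.polyval(p,E[:,1]);E=E[abs(r)<2*r.std()+.2]
    return -np.degrees(np.arctan(p[0])),E.mean(0),r.std(),len(E),p
E
python3 - <<'E'
from h import *
z=load('wrist')
print(inhand(z,.1396), inhand(z,.1326))
g=cv2.cvtColor(z['p'],cv2.COLOR_RGB2GRAY).astype(float)
# window near edge (bar->glass), rails outer edge
E=np.array([ray(z,u,235+np.argmax(np.abs(np.gradient(g[235:256,u])))+0,.1396)[:2]*1000 for u in range(208,302,4)])
for _ in range(3):
    p=np.polyfit(E[:,1],E[:,0],1);r=E[:,0]-np.polyval(p,E[:,1]);E=E[abs(r)<2*r.std()+.2]
print('window',-np.degrees(np.arctan(p[0])),E.mean(0),r.std())
for nm,a,b in (('L',195,208),('R',299,314)):
    for v in range(262,322,10): 
        print(nm,v,g[v,a:b].astype(int).tolist())
E
```

```text
(np.float64(-6.034460760563257), array([ 532.64591897, -260.35042237]), np.float64(0.10812379833562505), 36, array([1.05712372e-01, 5.60168180e+02])) (np.float64(-6.034460760563205), array([ 535.37686264, -260.69535083]), np.float64(0.11455733242847277), 36, array([1.05712372e-01, 5.62935586e+02]))
window -6.087635841901715 [ 545.25319225 -261.2535747 ] 0.15106159440252703
L 262 [171, 171, 167, 151, 123, 136, 181, 211, 222, 223, 223, 224, 225]
L 272 [171, 172, 167, 156, 132, 122, 151, 193, 216, 222, 223, 225, 226]
L 282 [170, 171, 171, 166, 152, 126, 133, 175, 209, 223, 226, 227, 227]
L 292 [171, 170, 170, 169, 163, 142, 121, 139, 181, 213, 220, 221, 222]
L 302 [170, 170, 170, 169, 167, 155, 131, 125, 162, 202, 220, 226, 227]
L 312 [169, 170, 168, 169, 169, 166, 149, 125, 134, 177, 210, 221, 224]
R 262 [226, 226, 226, 226, 226, 224, 215, 181, 137, 123, 147, 165, 170, 171, 172]
R 272 [228, 227, 227, 227, 226, 223, 207, 167, 126, 131, 158, 170, 171, 173, 172]
R 282 [212, 212, 211, 211, 211, 201, 178, 145, 125, 144, 164, 170, 170, 170, 171]
R 292 [173, 174, 173, 174, 173, 170, 153, 127, 128, 155, 168, 170, 171, 170, 170]
R 302 [225, 225, 225, 224, 219, 196, 154, 124, 136, 160, 168, 171, 170, 170, 170]
R 312 [172, 171, 171, 171, 168, 155, 130, 128, 151, 166, 168, 169, 169, 170, 169]
```

```bash
python3 - <<'E'
from h import *
z=load('wrist')
for h in (.1396,.1366):
  f=lambda a,b:np.degrees(np.arctan2(*(ray(z,*b,h)-ray(z,*a,h))[[1,0]]))
  print(f((199.2,262),(202.4,312)),f((308,262),(306.3,312)),ray(z,199.2,262,h),ray(z,308,262,h),ray(z,202.4,312,h),ray(z,306.3,312,h))
E
```

```text
-6.159852256103786 -6.00384839185258 [ 0.54904567 -0.28477584  0.1396    ] [ 0.55450177 -0.23961952  0.1396    ] [ 0.57325041 -0.28738816  0.1396    ] [ 0.57872107 -0.24216672  0.1396    ]
-6.159852256103629 -6.003848391852571 [ 0.55063428 -0.28554653  0.1366    ] [ 0.55622951 -0.23923869  0.1366    ] [ 0.57545626 -0.28822546  0.1366    ] [ 0.58106642 -0.24185085  0.1366    ]
```

```bash
python3 -m crank '[{"jaw":50,"x":18.3,"y":42.2,"z":0,"ax":0,"ay":0,"az":0},{"jaw":50,"x":18.3,"y":42.2,"z":0,"ax":0,"ay":0,"az":0},{"jaw":50,"x":18.3,"y":42.2,"z":0,"ax":0,"ay":0,"az":0},{"jaw":50,"x":18.3,"y":42.2,"z":0,"ax":0,"ay":0,"az":0},{"jaw":50,"x":18.3,"y":42.2,"z":0,"ax":0,"ay":0,"az":0},{"jaw":50,"x":18.3,"y":42.2,"z":0,"ax":0,"ay":0,"az":0},{"jaw":50,"x":18.3,"y":42.2,"z":0,"ax":0,"ay":0,"az":0},{"jaw":50,"x":18.3,"y":42.2,"z":0,"ax":0,"ay":0,"az":0},{"jaw":50,"x":18.3,"y":42.2,"z":0,"ax":0,"ay":0,"az":0},{"jaw":50,"x":18.3,"y":42.2,"z":0,"ax":0,"ay":0,"az":0},{"jaw":50,"x":0,"y":0,"z":0,"ax":0,"ay":0,"az":-5.4},{"jaw":50,"x":0,"y":0,"z":0,"ax":0,"ay":0,"az":-5.4}]'; python3 -m crank '[{"jaw":50,"x":0,"y":0,"z":40,"ax":0,"ay":0,"az":0},{"jaw":50,"x":0,"y":0,"z":30,"ax":0,"ay":0,"az":0},{"jaw":50,"x":0,"y":0,"z":0,"ax":0,"ay":0,"az":0},{"jaw":50,"x":0,"y":0,"z":0,"ax":0,"ay":0,"az":0}]'; python3 - <<'E'
from h import *
z=grab('wrist');o=readout.get_obs();print(o['eef_pos'],o['tool_rot'],o['contact_force'],o['torque'])
h=o['eef_pos'][2]+.0256
save(cv2.resize(z['p'],(800,600),interpolation=cv2.INTER_CUBIC),'w5')
s=grab('side');save(cv2.resize(s['p'][120:200,180:300],(780,520),interpolation=cv2.INTER_CUBIC),'s5')
print(inhand(z,h))
E
```

```text
t: 7.8
eef_pos: [0.4214, 0.1789, 0.114]
tool_rot: [-0.001, -0.037, 0.999, -0.0]
contact_force: [-0.7, -0.8, -1.5]
gripper_width: 0.639
t: 8.3
eef_pos: [0.4225, 0.1783, 0.0452]
tool_rot: [0.0, -0.034, 0.999, 0.0]
contact_force: [-0.1, 0.1, -0.8]
gripper_width: 0.64
[0.42288076 0.17859321 0.0456388 ] [ 5.75927224e-04 -3.42915123e-02  9.99411658e-01  3.14257165e-04] [ 0.09250793 -0.2256104  -0.21740637] [ 0.05423518  0.04244432 -0.01943819]
(np.float64(4.620278937148291), array([401.65672787, 176.45231798]), np.float64(0.13698416640630365), 33, array([-8.08143252e-02,  4.15916603e+02]))
```

View pics/w5.png

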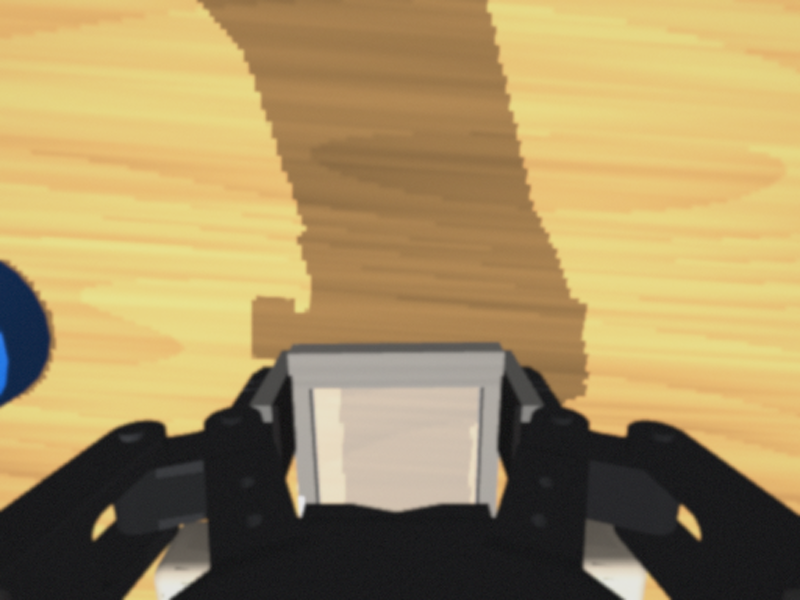

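w5: plate held square (near bar (290,350)–(503,345)), stage front corners symmetric at (157,·)/(643,·). Yaw 4.62° against 4.72°, lateral error ~0. Lower in steps, watching the force.

```bash
python3 -m crank '[{"jaw":50,"x":0,"y":0,"z":14,"ax":0,"ay":0,"az":0},{"jaw":50,"x":0,"y":0,"z":14,"ax":0,"ay":0,"az":0},{"jaw":50,"x":0,"y":0,"z":0,"ax":0,"ay":0,"az":0},{"jaw":50,"x":0,"y":0,"z":0,"ax":0,"ay":0,"az":0}]'; python3 -c "
from h import *
for i in range(4):
  o=readout.get_obs();print(o['eef_pos'].round(4),o['contact_force'].round(2),o['torque'].round(3)); grab('wrist')"; for i in 1 2; do python3 -m crank '[{"jaw":50,"x":0,"y":0,"z":1,"ax":0,"ay":0,"az":0},{"jaw":50,"x":0,"y":0,"z":0,"ax":0,"ay":0,"az":0}]' >/dev/null;python3 -c "
from h import *
o=readout.get_obs();print(o['eef_pos'].round(4),o['contact_force'].round(2),o['torque'].round(3))"; done
```

```text
t: 8.9
eef_pos: [0.4221, 0.1782, 0.0166]
tool_rot: [-0.0, -0.034, 0.999, -0.0]
contact_force: [-0.5, 0.3, -2.4]
gripper_width: 0.64
[0.4221 0.1782 0.0166] [-0.51  0.32 -2.36] [ 0.032  0.056 -0.012]
[0.4223 0.1783 0.0168] [ 0.68  0.76 -1.25] [ 0.043  0.055 -0.052]
[0.4224 0.1784 0.017 ] [0.63 0.53 0.2 ] [-0.023  0.03  -0.016]
[0.4225 0.1784 0.017 ] [ 0.14 -0.45 -1.37] [-0.047  0.031  0.052]
[0.4222 0.1783 0.0158] [-0.84 -0.81 -1.74] [-0.039  0.03   0.017]
[0.4221 0.1783 0.0147] [ 0.36  0.64 -1.03] [-0.007  0.057 -0.061]
```

```bash
cat > rd.py <<'E'
from h import *
F=[];T=[];P=[]
for i in range(3):
  o=readout.get_obs();F.append(o['contact_force']);T.append(o['torque']);P.append(o['eef_pos']); eyes.read_camera('side')
P=np.mean(P,0)*1000;a=np.radians(4.72);d=P[:2]-[573.3,190.9]
print('t%.2f'%o['t'],'P',P.round(2),'lead x',round(d@[np.cos(a),np.sin(a)]+120,2),'y',round(d@[-np.sin(a),np.cos(a)],2),'F',np.mean(F,0).round(2),'T',np.mean(T,0).round(3),'q',o['tool_rot'].round(4))
E
for i in 1 2 3; do python3 -m crank '[{"jaw":50,"x":0,"y":0,"z":0.5,"ax":0,"ay":0,"az":0},{"jaw":50,"x":0,"y":0,"z":0,"ax":0,"ay":0,"az":0}]' >/dev/null;python3 rd.py; done
```

```text
t9.95 P [422.21 178.31  14.28] lead x -31.62 y -0.12 F [-0.08  0.32 -0.68] T [-0.02   0.053 -0.006] q [-0.     -0.0344  0.9994  0.    ]
t10.35 P [422.25 178.33  13.81] lead x -31.57 y -0.1 F [ 0.28 -0.1  -1.29] T [ 0.005  0.025 -0.013] q [ 0.     -0.0344  0.9994  0.    ]
t10.75 P [422.25 178.32  13.31] lead x -31.57 y -0.11 F [-0.66 -0.2   0.21] T [-0.03   0.018 -0.01 ] q [ 0.     -0.0344  0.9994  0.    ]
```

Contact at TCP z≈13.3 mm, as predicted (13.4). Slide in, checking force as the toes start lifting.

```bash
python3 -m crank '[{"jaw":50,"x":-3,"y":0.04,"z":0,"ax":0,"ay":0,"az":0},{"jaw":50,"x":-3,"y":0.04,"z":0,"ax":0,"ay":0,"az":0},{"jaw":50,"x":-3,"y":0.04,"z":0,"ax":0,"ay":0,"az":0},{"jaw":50,"x":-3,"y":0.04,"z":0,"ax":0,"ay":0,"az":0},{"jaw":50,"x":0,"y":0,"z":0,"ax":0,"ay":0,"az":0}]'>/dev/null; python3 rd.py
python3 -m crank '[{"jaw":50,"x":-2,"y":0.03,"z":0,"ax":0,"ay":0,"az":0},{"jaw":50,"x":-2,"y":0.03,"z":0,"ax":0,"ay":0,"az":0},{"jaw":50,"x":-2,"y":0.03,"z":0,"ax":0,"ay":0,"az":0},{"jaw":50,"x":0,"y":0,"z":0,"ax":0,"ay":0,"az":0}]'>/dev/null; python3 rd.py
```

```text
t11.53 P [434.64 179.37  13.36] lead x -19.14 y -0.08 F [ 0.67 -0.5  -0.53] T [ 0.006 -0.087 -0.01 ] q [ 3.000e-04 -3.430e-02  9.994e-01  1.000e-04]
t12.18 P [440.12 179.76  13.28] lead x -13.64 y -0.14 F [-1.03 -0.17  1.74] T [-0.007  0.14  -0.019] q [-0.     -0.0343  0.9994 -0.    ]
```

```bash
for i in 1 2; do python3 -m crank '[{"jaw":50,"x":-2,"y":0.04,"z":-0.1,"ax":0,"ay":0,"az":0},{"jaw":50,"x":-2,"y":0.04,"z":0,"ax":0,"ay":0,"az":0},{"jaw":50,"x":-2,"y":0.04,"z":0,"ax":0,"ay":0,"az":0},{"jaw":50,"x":0,"y":0,"z":0,"ax":0,"ay":0,"az":0}]'>/dev/null; python3 rd.py; done
```

```text
t12.82 P [444.11 179.83  13.  ] lead x -9.67 y -0.4 F [-5.93 -0.88  4.13] T [-0.024  1.133  0.032] q [-1.900e-03 -3.460e-02  9.994e-01 -6.000e-04]
t13.47 P [448.44 180.    12.83] lead x -5.33 y -0.58 F [-10.24  -0.23   7.26] T [-0.068  1.853  0.014] q [-0.0034 -0.0348  0.9994 -0.001 ]
```

The arm gives under the 10 N push: 0.4° nose-down and 0.5 mm low. Trim pitch and height before pushing on.

```bash
python3 -m crank '[{"jaw":50,"x":0,"y":0.2,"z":-0.3,"ax":0,"ay":-0.3,"az":0},{"jaw":50,"x":0,"y":0.2,"z":-0.2,"ax":0.1,"ay":-0.1,"az":0},{"jaw":50,"x":0,"y":0,"z":0,"ax":0,"ay":0,"az":0}]'>/dev/null; python3 rd.py
```

```text
t14.00 P [448.63 180.03  13.23] lead x -5.14 y -0.57 F [-8.95 -1.71  4.78] T [-0.203  1.701  0.021] q [ 3.000e-04 -3.450e-02  9.994e-01 -1.900e-03]
```

```bash
python3 -m crank '[{"jaw":50,"x":-2,"y":-0.1,"z":-0.2,"ax":-0.2,"ay":-0.05,"az":0},{"jaw":50,"x":-2,"y":0,"z":-0.1,"ax":0,"ay":-0.05,"az":0},{"jaw":50,"x":0,"y":0,"z":0,"ax":0,"ay":0,"az":0}]'>/dev/null; python3 rd.py
```

```text
t14.53 P [450.52 180.07  13.09] lead x -3.25 y -0.69 F [-13.06  -1.1    6.36] T [-0.11   2.522  0.037] q [-8.000e-04 -3.500e-02  9.994e-01 -6.000e-04]
```

```bash
python3 -m crank '[{"jaw":50,"x":0,"y":0,"z":-0.5,"ax":0,"ay":-0.1,"az":0},{"jaw":50,"x":0,"y":0,"z":-0.3,"ax":0,"ay":0,"az":0},{"jaw":50,"x":0,"y":0,"z":0,"ax":0,"ay":0,"az":0}]'>/dev/null; python3 rd.py
```

```text
t15.05 P [450.58 180.06  13.63] lead x -3.2 y -0.71 F [-12.24  -0.85   2.7 ] T [0.006 2.375 0.026] q [ 1.000e-04 -3.500e-02  9.994e-01 -6.000e-04]
```

```bash
python3 -m crank '[{"jaw":50,"x":-1.5,"y":0.02,"z":-0.4,"ax":0,"ay":-0.03,"az":0},{"jaw":50,"x":-1.5,"y":0.02,"z":-0.2,"ax":0,"ay":-0.03,"az":0},{"jaw":50,"x":0,"y":0,"z":0,"ax":0,"ay":0,"az":0}]'>/dev/null; python3 rd.py
```

```text
t15.57 P [457.41 181.05  15.04] lead x 3.7 y -0.28 F [-3.86 -0.78 -2.66] T [-0.166  1.066 -0.045] q [ 4.500e-03 -3.440e-02  9.994e-01  6.000e-04]
```

Nose rode up the toes; the bar is now under the nibs with little drag, so undo the trims.

```bash
python3 -m crank '[{"jaw":50,"x":0,"y":0,"z":0.7,"ax":0,"ay":0.25,"az":0},{"jaw":50,"x":0,"y":0,"z":0.5,"ax":0.1,"ay":0.2,"az":0},{"jaw":50,"x":0,"y":0,"z":0,"ax":0,"ay":0,"az":0}]'>/dev/null; python3 rd.py
```

```text
t16.10 P [459.24 181.66  14.58] lead x 5.57 y 0.17 F [-3.82 -1.17 -2.03] T [-0.232  0.945 -0.085] q [ 2.000e-03 -3.430e-02  9.994e-01  1.000e-04]
```

```bash
python3 -m crank '[{"jaw":50,"x":-0.5,"y":0,"z":0.4,"ax":0,"ay":0.1,"az":0},{"jaw":50,"x":-1,"y":0,"z":0.3,"ax":0,"ay":0.1,"az":0},{"jaw":50,"x":0,"y":0,"z":0,"ax":0,"ay":0,"az":0}]'>/dev/null; python3 rd.py
```

```text
t16.62 P [460.82 181.95  13.93] lead x 7.17 y 0.33 F [-3.95 -0.13 -1.25] T [-0.12   0.888 -0.031] q [ 3.000e-04 -3.450e-02  9.994e-01  1.000e-04]
```

```bash
python3 - <<'E'
from h import *
z=grab('wrist');o=readout.get_obs();print(inhand(z,o['eef_pos'][2]+.0256),o['eef_pos'])
E
```

```text
(np.float64(4.715985926941467), array([440.05657939, 179.88551197]), np.float64(0.11290482060815647), 35, array([-8.24958652e-02,  4.54896390e+02])) [0.46082542 0.18195513 0.01395333]
```

Yaw 4.72°, no slip in the grip, drag ~4 N. Continue to the snap.

```bash
for i in 1 2; do python3 -m crank '[{"jaw":50,"x":-1.5,"y":0,"z":0.1,"ax":0,"ay":0,"az":0},{"jaw":50,"x":-1.5,"y":0,"z":0,"ax":0,"ay":0,"az":0},{"jaw":50,"x":0,"y":0,"z":0,"ax":0,"ay":0,"az":0}]'>/dev/null; python3 rd.py; done
```

```text
t17.20 P [464.94 182.41  14.12] lead x 11.31 y 0.46 F [ 0.48  0.42 -1.55] T [ 0.02  -0.069  0.054] q [ 1.300e-03 -3.430e-02  9.994e-01  4.000e-04]
t17.73 P [465.49 182.2   13.62] lead x 11.83 y 0.2 F [-5.17  0.8   3.81] T [0.127 0.998 0.077] q [-8.000e-04 -3.460e-02  9.994e-01 -1.000e-04]
```

```bash
python3 -m crank '[{"jaw":50,"x":-0.5,"y":0,"z":-0.4,"ax":0,"ay":-0.05,"az":0},{"jaw":50,"x":-1,"y":0,"z":-0.3,"ax":0,"ay":-0.05,"az":0},{"jaw":50,"x":0,"y":0,"z":0,"ax":0,"ay":0,"az":0}]'>/dev/null; python3 rd.py; python3 - <<'E'
from h import *
z=grab('top');save(cv2.resize(z['p'][150:225,135:225],(720,600),interpolation=cv2.INTER_CUBIC),'t6')
E
```

```text
t18.25 P [467.94 182.03  14.2 ] lead x 14.27 y -0.17 F [-2.96 -0.13 -1.84] T [-0.036  0.637  0.009] q [ 8.000e-04 -3.420e-02  9.994e-01 -1.000e-04]
```

View pics/t6.png

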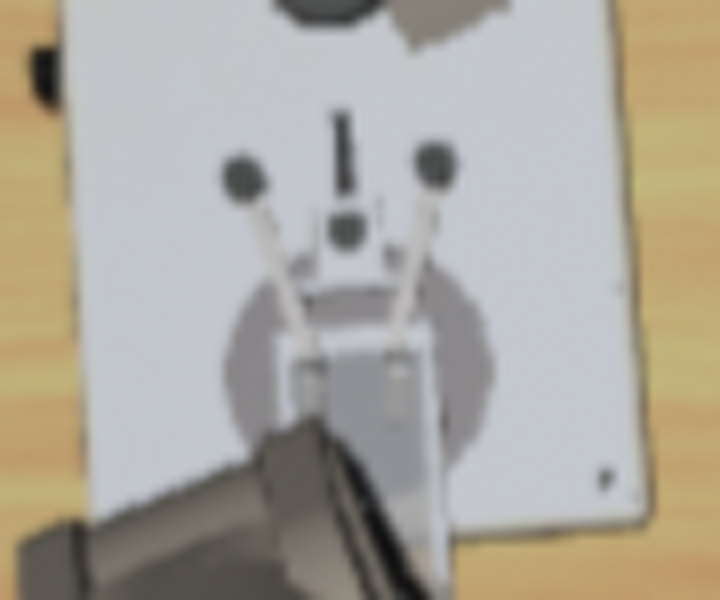

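t6: bar at y≈325–350, both nibs (310,365)/(398,362) are down behind it on the glass; stop face at y≈288, ~12 mm to go.

```bash
python3 -m crank '[{"jaw":50,"x":-1.5,"y":0.02,"z":0.2,"ax":0,"ay":0,"az":0},{"jaw":50,"x":-1.5,"y":0.02,"z":0,"ax":0,"ay":0,"az":0},{"jaw":50,"x":-1.5,"y":0.02,"z":0,"ax":0,"ay":0,"az":0},{"jaw":50,"x":-1.5,"y":0.02,"z":0,"ax":0,"ay":0,"az":0},{"jaw":50,"x":0,"y":0,"z":0,"ax":0,"ay":0,"az":0}]'>/dev/null; python3 rd.py; python3 -m crank '[{"jaw":50,"x":-1.5,"y":0.02,"z":0,"ax":0,"ay":0,"az":0},{"jaw":50,"x":-1.5,"y":0.02,"z":0,"ax":0,"ay":0,"az":0},{"jaw":50,"x":0,"y":0,"z":0,"ax":0,"ay":0,"az":0}]'>/dev/null; python3 rd.py
```

```text
t19.07 P [474.41 182.84  14.24] lead x 20.79 y 0.11 F [-2.5  -0.26 -2.14] T [-0.071  0.471  0.015] q [ 1.300e-03 -3.430e-02  9.994e-01  1.000e-04]
t19.60 P [477.2  183.06  14.19] lead x 23.58 y 0.09 F [-2.36 -0.22 -1.63] T [-0.052  0.518  0.018] q [ 1.100e-03 -3.440e-02  9.994e-01  1.000e-04]
```

```bash
for i in 1 2 3; do python3 -m crank '[{"jaw":50,"x":-1,"y":0.01,"z":0,"ax":0,"ay":0,"az":0},{"jaw":50,"x":-0.5,"y":0.01,"z":0,"ax":0,"ay":0,"az":0},{"jaw":50,"x":0,"y":0,"z":0,"ax":0,"ay":0,"az":0}]'>/dev/null; python3 rd.py; done
```

```text
t20.12 P [478.56 183.15  14.18] lead x 24.94 y 0.07 F [-2.46  0.04 -1.71] T [-0.055  0.597  0.003] q [ 1.000e-03 -3.440e-02  9.994e-01  1.000e-04]
t20.65 P [480.14 183.3   14.2 ] lead x 26.53 y 0.09 F [-2.34  0.09 -1.99] T [-0.057  0.565 -0.01 ] q [ 1.100e-03 -3.440e-02  9.994e-01  1.000e-04]
t21.18 P [481.11 183.32  14.06] lead x 27.5 y 0.03 F [-4.37 -1.05 -1.69] T [-0.074  0.882  0.06 ] q [ 6.000e-04 -3.440e-02  9.994e-01 -1.000e-04]
```

```bash
for i in 1 2; do python3 -m crank '[{"jaw":50,"x":-0.8,"y":0.01,"z":-0.05,"ax":0,"ay":-0.05,"az":0},{"jaw":50,"x":0,"y":0.0,"z":0,"ax":0,"ay":0,"az":0}]'>/dev/null; python3 rd.py; done
```

```text
t21.57 P [481.14 183.23  13.92] lead x 27.52 y -0.06 F [-5.94 -0.18 -1.48] T [-0.074  1.262  0.078] q [ 3.000e-04 -3.460e-02  9.994e-01 -3.000e-04]
t21.98 P [481.14 183.19  13.76] lead x 27.52 y -0.1 F [-7.41 -0.36 -1.42] T [-0.066  1.561  0.076] q [ 1.000e-04 -3.470e-02  9.994e-01 -4.000e-04]
```

```bash
python3 -m crank '[{"jaw":50,"x":-1,"y":0.01,"z":-0.1,"ax":0,"ay":-0.06,"az":0},{"jaw":50,"x":0,"y":0.0,"z":0,"ax":0,"ay":0,"az":0},{"jaw":50,"x":0,"y":0.0,"z":0,"ax":0,"ay":0,"az":0}]'>/dev/null; python3 rd.py;  python3 -m crank '[{"jaw":50,"x":1,"y":0,"z":0.1,"ax":0,"ay":0.1,"az":0},{"jaw":50,"x":0.8,"y":0,"z":0.1,"ax":0,"ay":0.05,"az":0},{"jaw":50,"x":0,"y":0,"z":0,"ax":0,"ay":0,"az":0}]' 20 >/dev/null; python3 rd.py
```

```text
t22.50 P [481.17 183.18  13.69] lead x 27.55 y -0.12 F [-9.76 -0.41  0.03] T [0.    1.995 0.13 ] q [-3.000e-04 -3.480e-02  9.994e-01 -6.000e-04]
t23.02 P [481.12 183.24  13.88] lead x 27.51 y -0.05 F [-6.31 -0.68 -1.67] T [-0.084  1.241  0.083] q [-0.000e+00 -3.460e-02  9.994e-01 -3.000e-04]
```

```bash
python3 -m crank '[{"jaw":72,"x":0.8,"y":0,"z":0,"ax":0,"ay":0,"az":0},{"jaw":80,"x":0,"y":0,"z":0,"ax":0,"ay":0,"az":0},{"jaw":90,"x":0,"y":0,"z":0,"ax":0,"ay":0,"az":0},{"jaw":100,"x":0,"y":0,"z":0,"ax":0,"ay":0,"az":0},{"jaw":100,"x":0,"y":0,"z":0,"ax":0,"ay":0,"az":0}]'; python3 rd.py; python3 - <<'E'
from h import *
z=grab('wrist');print(inhand(z,.0395),eyes.calibration('wrist')['t'][2])
E
```

```text
t: 23.7
eef_pos: [0.4817, 0.1835, 0.0143]
tool_rot: [0.001, -0.034, 0.999, 0.0]
contact_force: [-0.4, -0.3, -0.6]
gripper_width: 0.998
t23.80 P [481.63 183.47  14.22] lead x 28.03 y 0.14 F [-0.43 -0.13  0.02] T [0.019 0.009 0.002] q [ 1.100e-03 -3.440e-02  9.994e-01  1.000e-04]
(np.float64(4.266709188212599), array([460.22917975, 181.58804344]), np.float64(0.12160297824305213), 35, array([-7.46060840e-02,  4.73776753e+02])) 0.03874290846427297
```

```bash
python3 -m crank '[{"jaw":100,"x":0,"y":0,"z":-10,"ax":0,"ay":0,"az":0},{"jaw":100,"x":0,"y":0,"z":-20,"ax":0,"ay":0,"az":0},{"jaw":100,"x":0,"y":0,"z":-40,"ax":0,"ay":0,"az":0},{"jaw":100,"x":0,"y":0,"z":-40,"ax":0,"ay":0,"az":0},{"jaw":100,"x":-15,"y":0,"z":-40,"ax":0,"ay":0,"az":0},{"jaw":100,"x":-15,"y":0,"z":0,"ax":0,"ay":0,"az":0},{"jaw":100,"x":0,"y":0,"z":0,"ax":0,"ay":0,"az":0},{"jaw":100,"x":0,"y":0,"z":0,"ax":0,"ay":0,"az":0}]'; python3 - <<'E'
from h import *
z=grab('wrist');save(cv2.resize(z['p'][120:330,140:370],(800,730))[:600],'w7')
E
```

```text
t: 24.9
eef_pos: [0.5098, 0.185, 0.163]
tool_rot: [-0.0, -0.034, 0.999, -0.001]
contact_force: [-0.6, -0.6, 0.2]
gripper_width: 1.001
```

View pics/w7.png

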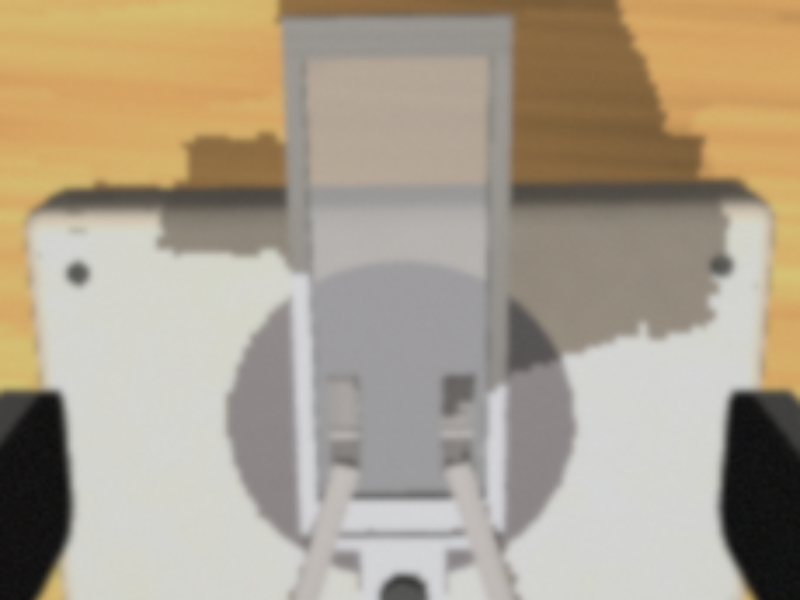

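w7: both nibs (345,450)/(458,450) lie on the glass behind the end bar (y≈500–530), bar up against the stop (line y≈535), square. Last numeric check, bystanders included.

```bash
python3 - <<'E'
from h import *
z=load('wrist');W=world(z)[...,2];out=[]
for u in range(226,284,2):
    col=W[110:150,u];i=np.flatnonzero(col>.03)[0]+110;out.append(ray(z,u,i-.5,.039)[:2]*1000)
E=np.array(out);p=np.polyfit(E[:,1],E[:,0],1);a=np.radians(4.72);T=E.mean(0);d=T-[573.3,190.9]
print('yaw',-np.degrees(np.arctan(p[0])),'trail scope',d@[np.cos(a),np.sin(a)],'lead',d@[np.cos(a),np.sin(a)]+140,'y',d@[-np.sin(a),np.cos(a)],(E[:,0]-np.polyval(p,E[:,1])).std())
b=np.load('top.npz')['p'].astype(int)
n=grab('top')['p'].astype(int);W=world(load('top'))
s=.64
for nm,(u,v) in dict(panel=(468,276),jar=(389,303),tape=(383,368),rackmid=(503,283)).items(): print(nm,W[int(v*s),int(u*s)].round(3))
E
```

```text
yaw 4.885885060510786 trail scope -111.23715864547822 lead 28.762841354521782 y 0.39794141613811007 0.23946056683841704
panel [ 0.631 -0.152  0.046]
jar [ 0.58  -0.006  0.061]
tape [0.464 0.002 0.025]
rackmid [ 0.623 -0.222  0.003]
```

```bash
python3 -c "
from station import ticket,readout
print(ticket.hand_in(), readout.get_obs()['t'])"
```

```text
the job is handed in; nothing more can be done
the job is handed in; nothing more can be done
```

The framed plate is on the microscope stage, up against the back stop, with both clips down on the glass behind its end bar. I handed the job in at about 25 s.

I gripped it by its near end, laid it flat on the stage and slid it in until it met the stop. I pressed up to about 9.8 N in all, roughly 7 N of it on the stop, then eased off, opened the jaws and backed away.

**Last checks that agreed**
- **Clips:** the final wrist picture shows both nibs on the glass behind the bar.
- **Stop:** the bar sits at the stop. The leading edge measured about 28 mm in scope x, and the arm had stopped moving at 27.5 mm.
- **Square:** the plate's yaw is 4.9° against the stage's 4.7°. One reading just after release said 4.3°; I take the later, clearer one.
- **Bystanders:** panel, jar and tape are where they were to within a few mm. I did not re-measure the others.

**What did not go cleanly**
- **Toes:** the push to get the bar up the clips' toes reached about 13 N, above the stated 4 to 10 N. The arm gave under load and pressed the held end down by up to about 8 N.
- **Release of that load:** after I trimmed height and pitch, the plate moved on about 7 mm in one go. The held end was briefly about 1.5 mm high until I lowered it.
- **Not measured:** I never measured the total contact load on the plate. I expect it stayed under the 32 N rough-handling limit.

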